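# Clamp a cylinder body in a crank vise

## Robot

A 6-joint arm with a two-finger parallel gripper is mounted at the origin on a cart in front of the work surface, level with it; the furniture and walls round the work are solid. World frame = base frame: x ahead of the robot, y to its left, z up, the work surface at z = 0. Lengths are in m, angles in rad, forces in N, time in s.
With the tool pointing down it reaches from about 0.375 to 0.975 m from the base axis. Payload 3.8 kg.
Tool frame: the origin (TCP) lies at the very end of the fingers, on their centre line; the grasp point (between the pads) lies 19 mm behind it; z points along the fingers, y is the direction in which the jaws open and shut (so a half turn about z gives the same grasp; the last joint's range is limited). The gripper opens to 85 mm and grips with 20 to 120 N. Pads are 22 mm wide; open, the fingers measure 114 mm over their backs; the gripper's body (76 mm by 85 mm) begins 54 mm behind the grasp point. The pads swing forward as they close: fully open they stand 13 mm farther back than shut.
Start: joints at [1.082, 0.264, 1.604, -0, 1.274, -0.037], TCP at [0.295, 0.607, 0.231] pointing down, gripper open.
Joint ranges: [-2.63, 2.63], [-0.94, 2.18], [0.31, 2.57], [-1.31, 4.45], [0, 2.66], [-2.55, 2.55]. Speed limits (rad/s): [2.57, 2.57, 3.14, 3.14, 3.14, 3.14].

## Interface

Orientations are given as a rotation vector (axis times angle).
In Python, from workcell import bot, viewer gives the robot as it stands.
- The arm moves only by the tool jog_arm, never from a script. Its argument "motion" is a list of rows, each an object of numbers: "dx", "dy", "dz": the shift along the world's x, y, z in cm; "turn": the turn about the world's z in rad. A call has 1 to 12 rows; each row shifts and turns the commanded pose from where the row before left it; what a row does not reach is not made up. A row lasts 1/12 s, in which the tool goes at most 41.7 mm and 7.16 degrees, less where a joint would pass 70% of its speed; a pose out of reach is approached as far as the arm can. A call is refused whole if a number of a shift passes 4.17 or a number of a turn 0.125, either way. A call with a gripper value outside its range is refused whole. "fingers" is the finger opening in cm, from 0 to 8.54, set as the call begins (left out, the last holds). The fingers move at their own pace and stop on an object; "grip_force" is the grip in N (left out, the last holds). Time passes only in rows, so rows that do not move let the fingers close. It gives the time, the measured TCP pose, the force and the opening at its end, in the units of the state.
- bot.read_state(): the state, without advancing time (a new reading comes with each control period).
- viewer.read_camera(name): name is "side" or "top" or "wrist"; returns (picture, depth): 480x640x3 uint8, red, green, blue; 480x640 float32, m along the optical axis (not along the pixel's ray), 0 where there is no reading.
- viewer.camera_info(name): a dict with "vertical_fov" (degrees; the focal length in pixels is half the picture's height over the tangent of half this angle, whatever the lens; pixels are square), "cx", "cy" (the principal point, pixels), "dist" ([k1, k2, p1, p2, k3] as OpenCV has them; the pictures are not rectified), "R" (3x3) and "t" (3): a world point X has camera coordinates R X + t. Camera axes: x right, y down, z forward; pixel columns grow to the right and rows downward; lengths in m; the calibration is good to about 2 mm. A picture is of the moment at which its call begins: read the wrist's pose just before it. camera_info takes no time and is no camera call; for the wrist camera it gives the pose at the moment of the call.
- bot.finish_job(): hands the job in, once; it reports no verdict.
The state is a dict: "time": time; "q": joint angles; "joint_vel": joint speeds; "joint_torque": joint torques, N m; "tool_pos": TCP position; "tcp_rot": TCP orientation; "wrist_force": force on the tool from outside, world axes, zero at the start; "torque": the same for the moment, N m; "width": opening from 0.0 (shut) to 1.0 (fully open).
Only numpy, scipy, OpenCV 4.12 (cv2) and the standard library are available. Lean on these libraries where they do the work, as an engineer would, in place of code of your own. Each camera call takes 0.05 s, during which the arm holds its last target. There are 200 camera calls.

## Task

Set the loose cylinder body upright and flat on the bed of the small vise, between its two jaws, and let go of it. Then take the spinning grip of the crank and wind the crank clockwise in one go, without letting go or regrasping, until the moving jaw has pushed the body against the fixed stop and clamped it: the grip should then push back about 5 N harder than while it ran free. Do not overtighten, as more than about 7 N extra marks the body; then let go of the grip, and leave the other things on the bench where they are.

Things in the scene. Friction and masses are not known exactly. Their poses are not given: they have to be found in the camera images.
- cyl_mid (a point): Centre (half-way up) of the loose cylinder body, a plain pale aluminium block, 60 x 60 mm and 58 mm tall, 0.6 kg, standing upright alone on the bench. Its axes are parallel to its faces, z up.
- cyl_body: The same loose cylinder body; origin at the centre of its underside.
- vise_bed (a point): Point on top of the vise's bed (20 mm over the bench), about where the middle of the clamped body comes to lie. x runs along the screw, from the fixed stop to the crank, y across, z up. The bed is 90 mm wide, its sides open. The stop's face is 39 to 51 mm to the -x side (bolted at a different place each time). The moving jaw's face is 51 mm to the +x side at crank 0.
- vise: The vise, steel, fixed to the bench, 285 mm long; origin on the bench, 30 mm to the +x side of vise_bed; same axes. Stop and moving jaw are 76 mm wide, 45 mm tall over the bed. The stop's block ends 48 mm behind its face. The grey gearbox (70 x 70 mm, 97 mm tall over the bench), crank on top, stands 120 to 190 mm to the +x side of vise_bed.
- jaw: Moving jaw: steel plate 76 mm wide, 7 mm thick, 45 mm tall; origin at the middle of the lower edge of its clamping face. Axes as the vise. It moves to -x by 20 mm per turn of the crank, on a stiff spring (30 N/mm): some 3 mm, 50 degrees of crank, from first load to a good clamp, about 85 N, which is 5 N more at the grip. The screw holds where it is left.
- crank_axis (a point): Point on the upright axis of the crank, at mid height of its grip (137 mm over the bench); 155 mm to the +x side of vise_bed. Axes as the vise.
- grip_mid (a point): Centre of the crank's grip: upright black plastic handle, 26 mm in diameter, 45 mm tall, spinning freely on its pin 55 mm from the crank's axis, so a hand holding it need not turn as it goes round. The crank arm lies 22 mm below this point. About 7 N along the circle turns it while the jaw runs free (this fades when the hand stops and holds still; the clamping load stays).
- grip: The same grip; origin at the centre of its underside.
- crank (a joint): Angle of the crank in rad: 0 with the jaw fully open, grows clockwise seen from above (closing), 6.28 a turn, at most 20. It starts between 0 and 1.6 with the grip on the side away from the jaws; clamping begins somewhere between 9 and 14 rad.
- grease: Bystander: loose round grease pot with a lid, 69 mm in diameter, 54 mm tall, origin under it.
- end_cap: Bystander: loose square end cap, 56 x 56 x 18 mm, origin under it.
- piston: Bystander: loose disc-shaped piston, 40 mm in diameter, 14 mm tall, origin under it.
Not all that is in view belongs to the job. Leave any yellow look-alike of the cyl_body alone.

How it is judged:
On the way, in this order (a step that is already met when the one before it is completed fails the run):
1. the cylinder body stands upright on the bed between the jaws, released, with the jaw not yet clamping (horizontal distance between cyl_mid and vise_bed below 0.035 m and y of cyl_mid in the frame of vise_bed between -0.015 and 0.015 m and z of cyl_mid in the frame of vise_bed between 0.025 and 0.033 m and angle between cyl_mid's own z axis and vertical below 0.06 rad and contact force between the fingers and cyl_body below 0.1 N and value of joint crank below 2.5 rad), for 0.2 s.
2. the jaw clamps the body against the stop (40 to 140 N) (contact force between jaw and cyl_body between 40 and 140 N), for 0.2 s.
At the end, for the whole second after the job is handed in: The cylinder body stands upright (within 0.06 rad) and flat on the bed, within 15 mm of the bed's middle line and between the jaws, at rest, clamped with 40 to 140 N between moving jaw and body; nothing is held (all of step 2 and horizontal distance between cyl_mid and vise_bed below 0.035 m and y of cyl_mid in the frame of vise_bed between -0.015 and 0.015 m and z of cyl_mid in the frame of vise_bed between 0.025 and 0.033 m and angle between cyl_mid's own z axis and vertical below 0.06 rad and contact force between the fingers and anything else below 0.1 N and linear speed of cyl_body below 0.01 m/s); the robot touches nothing.
It fails at once if the body is overtightened (more than 140 N) (contact force between jaw and cyl_body above 140 N).
It fails at once if the grip is let go on the way, after the crank has been wound past 2.5 rad and before the body is clamped with 40 N (value of joint crank above 2.5 rad and contact force between jaw and cyl_body below 40 N and contact force between the fingers and grip below 0.1 N).
It fails at once if a bystander is moved by more than 20 mm (distance of any of grease, end_cap, piston from where it was at the start of the episode above 0.02 m).
It also fails if it takes over 72 s, if anything falls off the work surface, if the arm or the gripper's body presses on something with over 40 N, if the wrist force passes 120 N, or if a joint passes its speed limit or range.

## Working session

There is one attempt and no reset: what is moved stays moved. The work goes in short steps, Python scripts to look and compute and a tool call to move; the robot and the scene stay as the last step left them, time stands still between calls to the robot, and variables do not carry over. Pictures are saved under pics/ and viewed, about 8 in all and at most 12, crops included, and the job is handed in when it is done.

Besides the shell and the picture viewer there is one more tool, called by a JSON object that holds its "method" and its "body". jog_arm: Moves the arm, as the interface text tells. Its arguments: {"type":"object","properties":{"motion":{"type":"array"},"fingers":{"type":"number"},"grip_force":{"type":"number"}},"required":["motion"]}

```bash
ls; mkdir -p pics; cat > h.py <<'E'
import numpy as np, cv2
from workcell import bot, viewer
def K(i,h=480):
    f=h/2/np.tan(np.radians(i["vertical_fov"])/2)
    return np.array([[f,0,i["cx"]],[0,f,i["cy"]],[0,0,1]])
def shot(n,name):
    i=viewer.camera_info(n); p,d=viewer.read_camera(n)
    cv2.imwrite(f"pics/{name}.png",p[:,:,::-1]); np.savez(f"pics/{name}.npz",p=p,d=d,**{k:np.array(v) for k,v in i.items()})
def load(name): return np.load(f"pics/{name}.npz")
def ray(z,uv):
    n=cv2.undistortPoints(np.array([[uv]],float),K(z),np.array(z["dist"]))[0,0]
    R=np.array(z["R"]);t=np.array(z["t"]); return -R.T@t, R.T@np.array([n[0],n[1],1])
def at_z(z,uv,h):
    c,r=ray(z,uv); return c+r*(h-c[2])/r[2]
def cloud(z):
    h,w=z["d"].shape; u,v=np.meshgrid(np.arange(w),np.arange(h))
    n=cv2.undistortPoints(np.stack([u,v],-1).reshape(-1,1,2).astype(float),K(z),np.array(z["dist"]))[:,0]
    d=z["d"].reshape(-1,1); X=np.c_[n*d,d]; return ((X-z["t"])@z["R"]).reshape(h,w,3)
def tri(obs):
    A=np.zeros((3,3));b=np.zeros(3)
    for z,uv in obs:
        c,r=ray(z,uv); r/=np.linalg.norm(r); P=np.eye(3)-np.outer(r,r); A+=P;b+=P@c
    return np.linalg.solve(A,b)
E
python3 - <<'E'
from h import *
print(bot.read_state())
for n in("top","side"):
    shot(n,n+"0"); i=viewer.camera_info(n); print(n,i["vertical_fov"],i["dist"],-np.array(i["R"]).T@i["t"])
a=cv2.imread("pics/top0.png")
E
```

```text
pics
{'time': 0.0, 'q': array([ 1.08207685e+00,  2.64758969e-01,  1.60537478e+00,  1.39788496e-05,
        1.27369382e+00, -3.69181206e-02]), 'joint_vel': array([-0.00073704,  0.00066567, -0.00154329, -0.00126872,  0.00068002,
       -0.00057704]), 'joint_torque': array([-8.99226943e-04, -5.15115952e+01, -3.67314506e+01, -1.19060187e-04,
        1.29339175e-02, -2.54442875e-05]), 'tool_pos': array([0.29436206, 0.6066236 , 0.22995768]), 'tcp_rot': array([-0.7035402 , -3.06119179,  0.00338395]), 'wrist_force': array([-0.69305772, -0.02285835,  0.00845332]), 'torque': array([ 0.02067802, -0.04354157,  0.00196951]), 'width': 0.9940915086768053}
top 56.65409011484856 [-0.04916766  0.          0.          0.          0.        ] [0.36795121 0.03009484 0.98782247]
side 46.86093328289041 [-0.12712728  0.          0.          0.          0.        ] [0.97233136 0.90909373 0.70867331]
```

View pics/top0.png

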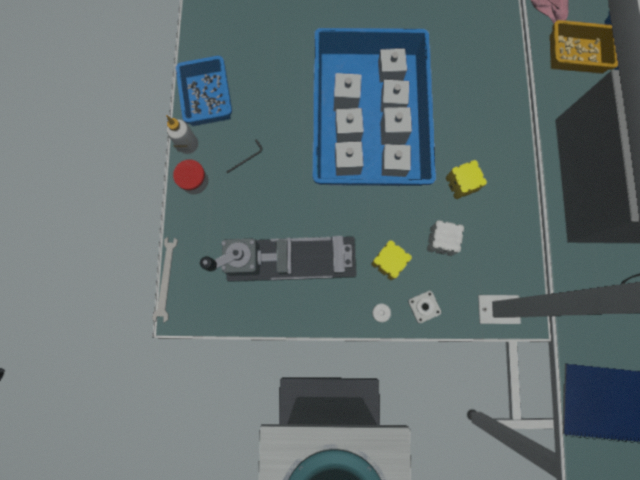

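View pics/side0.png

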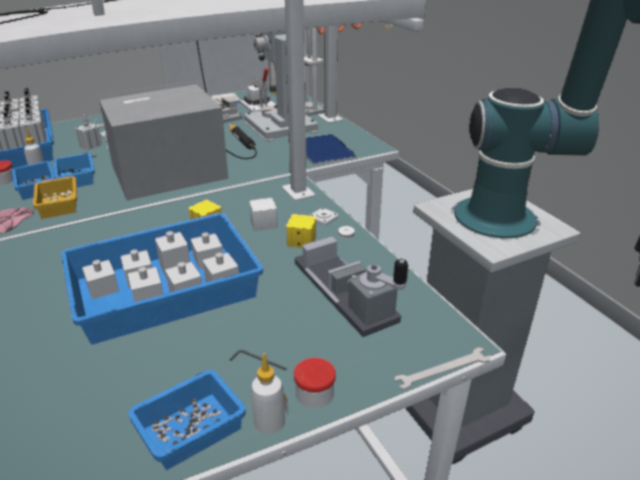

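The top view shows the pale body at (448,237), the vise from (355,257) back to about (225,257), and the grip at (208,263). The end cap is at (425,306), the piston at (382,313), and the grease pot at (189,175). Yellow look-alikes are at (393,259) and (468,177). I'll measure next with depth and enlarged crops.

```bash
python3 - <<'E'
from h import *
z=load("top0");C=cloud(z);zs=load("side0");Cs=cloud(zs)
for n,uv in dict(body=(448,237),bed=(310,257),stop=(340,254),grip=(208,263),gear=(240,265),yel=(393,259),grease=(189,175),bench=(300,220)).items(): print(n,uv,C[uv[1],uv[0]].round(4))
def seg(C,c,r,lo,hi,n):
    m=(abs(C[...,2]-(lo+hi)/2)<(hi-lo)/2)&(np.hypot(C[...,0]-c[0],C[...,1]-c[1])<r)
    P=C[m]; 
    if len(P)<5: print(n,len(P));return
    print(n,len(P),P.mean(0).round(4),cv2.minAreaRect((P[:,:2]*1000).astype(np.float32)),P.min(0).round(3),P.max(0).round(3))
b=C[237,448];g=C[263,208];v=C[257,290]
for nm,c in(("top",C),("side",Cs)):
    seg(c,b,.055,.05,.07,"body "+nm); seg(c,g,.03,.14,.18,"grip "+nm)
    seg(c,v,.2,.055,.075,"jaws "+nm); seg(c,C[265,240],.06,.088,.105,"gear "+nm);seg(c,v,.2,.006,.03,"bed "+nm)
p=z["p"][:,:,::-1]
a=cv2.resize(p[215:300,190:365],None,fx=4.5,fy=4.5,interpolation=3)
b2=cv2.resize(p[205:275,370:490],None,fx=3,fy=3,interpolation=3)
o=np.zeros((a.shape[0]+b2.shape[0],a.shape[1],3),np.uint8);o[:a.shape[0]]=a;o[a.shape[0]:,:b2.shape[1]]=b2
s=cv2.resize(zs["p"][190:235,240:330,::-1],None,fx=4,fy=4,interpolation=3); o[a.shape[0]:a.shape[0]+s.shape[0],400:400+s.shape[1]]=s
cv2.imwrite("pics/c1.png",o);print(o.shape)
E
```

```text
body (448, 237) [ 0.5497 -0.239   0.057 ]
bed (310, 257) [0.5102 0.0558 0.0173]
stop (340, 254) [ 0.5101 -0.0083  0.0648]
grip (208, 263) [0.4765 0.2445 0.1584]
gear (240, 265) [0.4811 0.1951 0.0965]
yel (393, 259) [ 0.5016 -0.1206  0.0559]
grease (189, 175) [0.6862 0.3252 0.052 ]
bench (300, 220) [0.5975 0.08   0.0007]
body top 773 [ 0.5514 -0.2384  0.0568] ((551.7510986328125, -238.932861328125), (61.281986236572266, 60.8032341003418), 78.7619400024414) [ 0.517 -0.273  0.05 ] [ 0.585 -0.204  0.061]
grip top 163 [0.4766 0.2477 0.1558] ((477.1647033691406, 249.0172882080078), (23.563005447387695, 24.877023696899414), 47.35525131225586) [0.465 0.237 0.14 ] [0.491 0.261 0.164]
jaws top 1162 [0.5173 0.0504 0.0632] ((581.5621337890625, 65.76424407958984), (222.1311492919922, 332.838623046875), 2.140279769897461) [ 0.466 -0.104  0.055] [0.694 0.228 0.075]
gear top 810 [0.5015 0.1956 0.0933] ((502.00152587890625, 204.63047790527344), (67.9078140258789, 76.70427703857422), 1.9357374906539917) [0.467 0.166 0.088] [0.536 0.242 0.105]
bed top 2968 [0.5026 0.0697 0.0191] ((493.4834289550781, 10
[... 337 characters left out ...]
1529] ((478.8607482910156, 253.47207641601562), (24.505537033081055, 24.155311584472656), 13.609383583068848) [0.466 0.24  0.14 ] [0.491 0.265 0.164]
jaws side 1326 [0.5307 0.105  0.0635] ((583.05322265625, 72.21435546875), (225.58897399902344, 343.99700927734375), 2.6038317680358887) [ 0.468 -0.103  0.055] [0.697 0.242 0.075]
gear side 540 [0.514  0.2103 0.0941] ((504.69232177734375, 204.42477416992188), (69.0343017578125, 70.30863952636719), 87.58209228515625) [0.469 0.17  0.088] [0.539 0.239 0.105]
bed side 2229 [0.5293 0.1037 0.0188] ((493.1795654296875, 70.44615173339844), (307.0558166503906, 307.8045654296875), 40.04470443725586) [ 0.344 -0.101  0.006] [0.694 0.246 0.03 ]
(592, 788, 3)
```

View pics/c1.png

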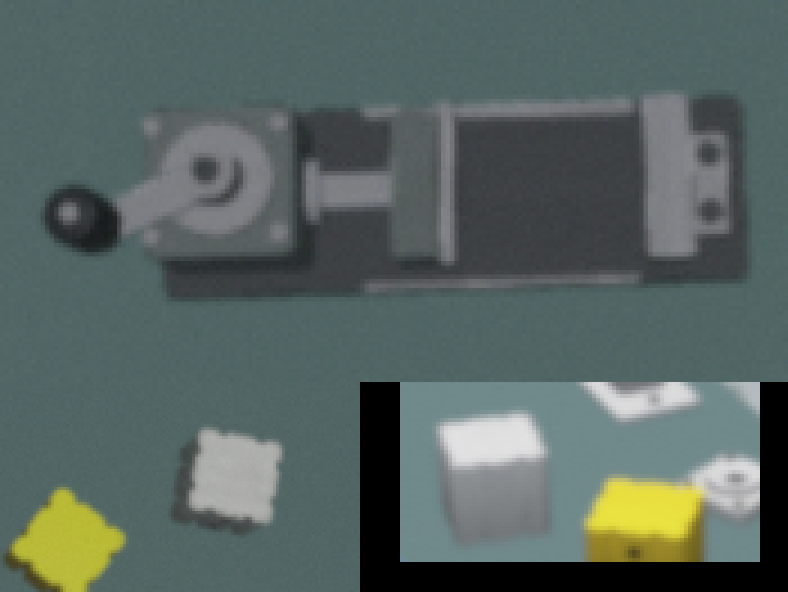

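The crop shows the stop face from (643,95) to (648,255), the jaw face from (455,105) to (457,262), the gearbox corners and the grip cap at about (78,215). I'll convert these to world coordinates and fix the grip height by triangulating from both views.

```bash
python3 - <<'E'
from h import *
z=load("top0");zs=load("side0")
f=lambda x,y:((x+.5)/4.5-.5+190,(y+.5)/4.5-.5+215)
pts=dict(stopT=(643,96,.065),stopB=(648,256,.065),jawT=(455,104,.065),jawB=(456,263,.065),
 gTL=(145,112,.097),gTR=(290,108,.097),gBR=(294,255,.097),gBL=(150,258,.097),hub=(207,172,.115),
 railTL=(362,112,.02),railTR=(632,104,.02),railBL=(365,288,.02),railBR=(640,280,.02))
P={n:at_z(z,f(x,y),h) for n,(x,y,h) in pts.items()}
for n in P: print(n,P[n].round(4))
ang=lambda a,b:np.degrees(np.arctan2(*(P[a]-P[b])[[1,0]]))
print("vise yaw",ang("railTL","railTR"),ang("railBL","railBR"),ang("stopT","stopB")+90,ang("jawT","jawB")+90,ang("gTL","gTR"),ang("gTR","gBR")+90)
gc=sum(P[k] for k in("gTL","gTR","gBR","gBL"))/4;print("gear c",gc)
# body from two views: top face centre
C=cloud(z);Cs=cloud(zs)
# segmentation of grip by darkness for both views
for n,Z,c,r in(("top",z,(208,263),14),("side",zs,(400,271),18)):
    g=Z["p"].max(2); u0,v0=c; sub=g[v0-r:v0+r,u0-r:u0+r]; m=(sub<45)
    v,u=np.nonzero(m); print(n,m.sum(),u.min()+u0-r,u.max()+u0-r,v.min()+v0-r,v.max()+v0-r)
for n,Z,c in(("g",Cs,(478,250)),("b",Cs,0)):pass
for nm,c in(("top",C),("side",Cs)):
  for h in(.12,.13,.14,.15,.155):
    m=(abs(c[...,2]-h)<.006)&(np.hypot(c[...,0]-.477,c[...,1]-.25)<.03);q=c[m]
    if len(q)>5: print(nm,h,len(q),q.min(0).round(4),q.max(0).round(4))
o=cv2.resize(zs["p"][240:300,330:420,::-1],None,fx=8,fy=8,interpolation=3);cv2.imwrite("pics/c2.png",o)
E
```

```text
stopT [0.5485 0.0076 0.065 ]
stopB [0.4731 0.005  0.065 ]
jawT [0.544  0.0958 0.065 ]
jawB [0.4691 0.0938 0.065 ]
gTL [0.5331 0.2344 0.097 ]
gTR [0.5355 0.1684 0.097 ]
gBR [0.4686 0.1643 0.097 ]
gBL [0.4666 0.229  0.097 ]
hub [0.503  0.2014 0.115 ]
railTL [0.5482 0.1447 0.02  ]
railTR [0.5533 0.0119 0.02  ]
railBL [0.4615 0.1408 0.02  ]
railBR [0.4665 0.0076 0.02  ]
vise yaw 92.16038339952452 92.16672116624983 91.93799796267301 91.4883219154533 92.0321234141016 93.50720558031506
gear c [0.50094931 0.19903002 0.097     ]
top 61 206 215 259 270
side 210 395 406 263 283
top 0.12 24 [0.465  0.2241 0.1141] [0.4945 0.2522 0.1259]
top 0.13 23 [0.465  0.2368 0.1241] [0.489  0.2522 0.1358]
top 0.14 22 [0.4647 0.2372 0.135 ] [0.4847 0.2512 0.146 ]
top 0.15 47 [0.4647 0.2371 0.1444] [0.4907 0.2609 0.156 ]
top 0.155 133 [0.4656 0.2371 0.1495] [0.4907 0.2609 0.1606]
side 0.12 69 [0.4651 0.2233 0.1141] [0.4947 0.2648 0.1259]
side 0.13 90 [0.4651 0.2459 0.124 ] [0.4914 0.2655 0.1358]
side 0.14 76 [0.4675 0.2462 0.1341] [0.4911 0.2653 0.146 ]
side 0.15 88 [0.4659 0.2429 0.1441] [0.4909 0.2655 0.156 ]
side 0.155 132 [0.4668 0.2399 0.1494] [0.4909 0.2649 0.1608]
```

View pics/c2.png

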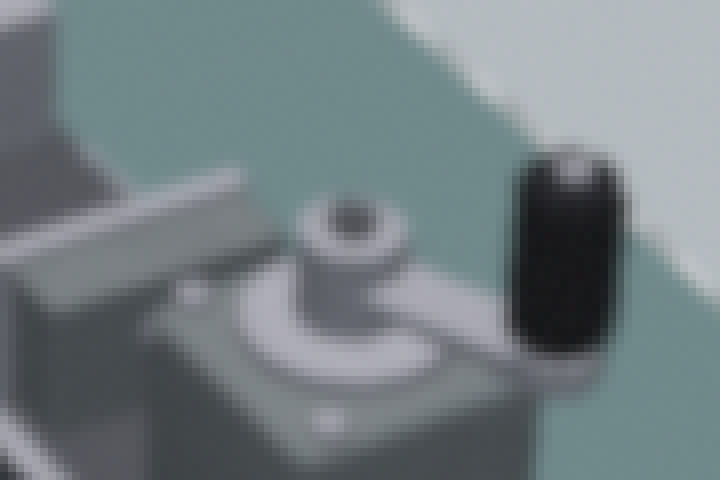

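Measurements (m):

| Item | Position | Notes |
|---|---|---|
| Body centre | (0.5515, -0.239) | rotated -11° |
| Vise | yaw about 92° | – |
| Bed midpoint between jaws | (0.507, 0.050) | 88 mm gap |
| Crank axis | (0.5015, 0.201) | – |
| Grip | (0.478, 0.2525) | z 0.115 to 0.16 |

I'm moving above the body now.

{"method": "jog_arm", "body": {"motion": [{"dx":1.07,"dy":-3.53,"turn":-0.055},{"dx":1.07,"dy":-3.53,"turn":-0.055},{"dx":1.07,"dy":-3.53,"turn":-0.055},{"dx":1.07,"dy":-3.53,"turn":-0.055},{"dx":1.07,"dy":-3.53,"turn":-0.055},{"dx":1.07,"dy":-3.53,"turn":-0.055},{"dx":1.07,"dy":-3.53,"turn":-0.055},{"dx":1.07,"dy":-3.53,"turn":-0.055},{"dx":1.07,"dy":-3.53,"turn":-0.055},{"dx":1.07,"dy":-3.53,"turn":-0.055},{"dx":1.07,"dy":-3.53,"turn":-0.055},{"dx":1.07,"dy":-3.53,"turn":-0.055}], "fingers": 8.54}}

```text
validation failed for argument at $.mo...
```

{"method": "jog_arm", "body": {"motion": [{"dx":1.07,"dy":-3.53,"turn":-0.055},{"dx":1.07,"dy":-3.53,"turn":-0.055},{"dx":1.07,"dy":-3.53,"turn":-0.055},{"dx":1.07,"dy":-3.53,"turn":-0.055},{"dx":1.07,"dy":-3.53,"turn":-0.055},{"dx":1.07,"dy":-3.53,"turn":-0.055},{"dx":1.07,"dy":-3.53,"turn":-0.055},{"dx":1.07,"dy":-3.53,"turn":-0.055},{"dx":1.07,"dy":-3.53,"turn":-0.055},{"dx":1.07,"dy":-3.53,"turn":-0.055},{"dx":1.07,"dy":-3.53,"turn":-0.055},{"dx":1.07,"dy":-3.53,"turn":-0.055}]}}

```text
validation failed for argument at $.mo...
```

{"method": "jog_arm", "body": {"motion": [{"dz":-2.5},{"dz":-2.5},{},{}]}}

```text
validation failed for argument at $.mo...
```

```bash
cat >> h.py <<'E'
from scipy.spatial.transform import Rotation as Ro
def st():
    s=bot.read_state();R=Ro.from_rotvec(s["tcp_rot"]).as_matrix()
    print("t %.2f pos"%s["time"],s["tool_pos"].round(4),"toolY deg %.1f"%np.degrees(np.arctan2(R[1,1],R[0,1])),"z",R[:,2].round(3),"F",s["wrist_force"].round(2),"w %.3f"%s["width"]);return s
E
python3 - <<'E'
from h import *
st();shot("wrist","w0")
z=load("w0");C=cloud(z);m=(C[...,2]>.05)&(C[...,2]<.066)&(np.hypot(C[...,0]-.5515,C[...,1]+.239)<.05)
P=C[m];print(m.sum(),P.mean(0),cv2.minAreaRect((P[:,:2]*1000).astype(np.float32)))
E
```

```text
t 0.10 pos [0.2944 0.6067 0.2301] toolY deg 64.1 z [-0.001 -0.002 -1.   ] F [ 0.17 -0.37 -0.98] w 0.995
0 [nan nan nan] ((0.0, 0.0), (0.0, 0.0), 0.0)<stdin>:4: RuntimeWarning: Mean of empty slice.
  ret = um.true_divide(
```

View pics/w0.png

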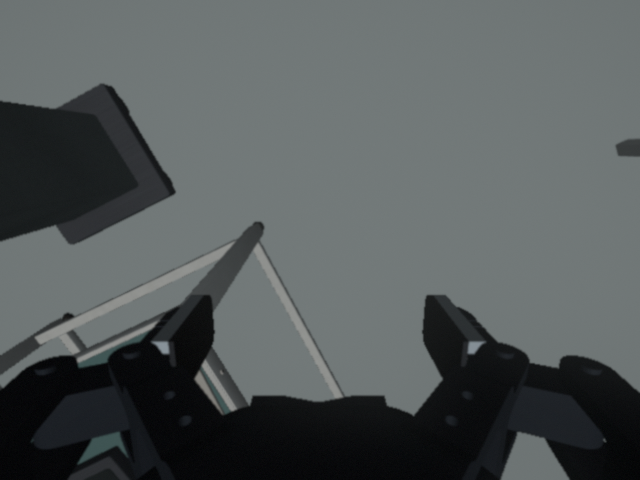

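The moves were refused and the arm has not moved; the wrist picture shows only the floor and the open fingers. Rows probably need all four numbers, so I'll test with one row.

{"method": "jog_arm", "body": {"motion": [{"dx":1.07,"dy":-3.53,"dz":0,"turn":-0.055}], "fingers": 8.54}}

```text
time: 0.23
tool_pos: [0.3038, 0.5757, 0.2301]
tcp_rot: [-0.783, -3.04, -0.003]
wrist_force: [1.0, -1.3, 0.4]
width: 1.001
```

{"method": "jog_arm", "body": {"motion": [{"dx":1.07,"dy":-3.53,"dz":0,"turn":-0.055},{"dx":1.07,"dy":-3.53,"dz":0,"turn":-0.055},{"dx":1.07,"dy":-3.53,"dz":0,"turn":-0.055},{"dx":1.07,"dy":-3.53,"dz":0,"turn":-0.055},{"dx":1.07,"dy":-3.53,"dz":0,"turn":-0.055},{"dx":1.07,"dy":-3.53,"dz":0,"turn":-0.055},{"dx":1.07,"dy":-3.53,"dz":0,"turn":-0.055},{"dx":1.07,"dy":-3.53,"dz":0,"turn":-0.055},{"dx":1.07,"dy":-3.53,"dz":0,"turn":-0.055},{"dx":1.07,"dy":-3.53,"dz":0,"turn":-0.055},{"dx":1.07,"dy":-3.53,"dz":0,"turn":-0.055},{"dx":1.07,"dy":-3.53,"dz":0,"turn":-0.055}]}}

```text
time: 1.23
tool_pos: [0.4337, 0.1466, 0.2312]
tcp_rot: [1.734, 2.62, 0.0]
wrist_force: [1.1, -0.1, -0.1]
width: 1.002
```

{"method": "jog_arm", "body": {"motion": [{"dx":1.07,"dy":-3.53,"dz":0,"turn":-0.055},{"dx":1.07,"dy":-3.53,"dz":0,"turn":-0.055},{"dx":1.07,"dy":-3.53,"dz":0,"turn":-0.055},{"dx":1.07,"dy":-3.53,"dz":0,"turn":-0.055},{"dx":1.07,"dy":-3.53,"dz":0,"turn":-0.055},{"dx":1.07,"dy":-3.53,"dz":0,"turn":-0.055},{"dx":1.07,"dy":-3.53,"dz":0,"turn":-0.055},{"dx":1.07,"dy":-3.53,"dz":0,"turn":-0.055},{"dx":1.07,"dy":-3.53,"dz":0,"turn":-0.055},{"dx":1.07,"dy":-3.53,"dz":-2.0,"turn":-0.055},{"dx":1.07,"dy":-3.53,"dz":-2.0,"turn":-0.055},{"dx":0,"dy":0,"dz":-1.0,"turn":0}]}}

```text
time: 2.23
tool_pos: [0.5516, -0.2449, 0.1789]
tcp_rot: [2.438, 1.98, -0.003]
wrist_force: [-0.0, 0.2, -0.3]
width: 1.002
```

{"method": "jog_arm", "body": {"motion": [{"dx":0,"dy":0,"dz":0,"turn":0},{"dx":0,"dy":0,"dz":0,"turn":0},{"dx":0,"dy":0,"dz":0,"turn":0}]}}

```text
time: 2.48
tool_pos: [0.5513, -0.2385, 0.1821]
tcp_rot: [-2.432, -1.989, -0.001]
wrist_force: [-0.0, 0.1, 0.1]
width: 0.995
```

```bash
python3 - <<'E'
from h import *
st();shot("wrist","w1")
z=load("w1");C=cloud(z);m=(C[...,2]>.05)&(C[...,2]<.066)&(np.hypot(C[...,0]-.5515,C[...,1]+.239)<.045)
P=C[m];print(m.sum(),P.mean(0),np.percentile(P[:,2],[5,50,95]),cv2.minAreaRect((P[:,:2]*1000).astype(np.float32)))
E
```

```text
t 2.48 pos [ 0.5513 -0.2385  0.1821] toolY deg -11.5 z [ 0.  0. -1.] F [-0.04  0.07  0.07] w 0.995
5447 [ 0.55278311 -0.23799789  0.0583122 ] [0.05716964 0.05837456 0.0595119 ] ((552.3241577148438, -239.54714965820312), (60.594566345214844, 60.442501068115234), 78.95762634277344)
```

View pics/w1.png

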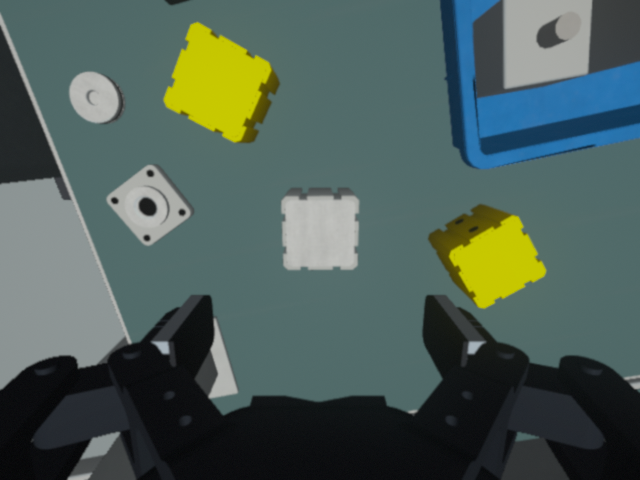

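The wrist view shows the body at pixels (283–358, 195–270), square to the fingers with a clear space around it. It confirms the top at 58 mm and the centre at (0.552, -0.2395). I'm descending to grasp.

{"method": "jog_arm", "body": {"motion": [{"dx":0.1,"dy":-0.1,"dz":-3.0,"turn":0},{"dx":0,"dy":0,"dz":-3.0,"turn":0},{"dx":0,"dy":0,"dz":-3.0,"turn":0},{"dx":0,"dy":0,"dz":-3.0,"turn":0},{"dx":0,"dy":0,"dz":-2.0,"turn":0},{"dx":0,"dy":0,"dz":-1.5,"turn":0},{"dx":0,"dy":0,"dz":-1.1,"turn":0},{"dx":0,"dy":0,"dz":0,"turn":0},{"dx":0,"dy":0,"dz":0,"turn":0}]}}

```text
time: 3.28
tool_pos: [0.5528, -0.2399, 0.0163]
tcp_rot: [2.432, 1.988, 0.0]
wrist_force: [-0.0, 0.2, 0.7]
width: 1.002
```

{"method": "jog_arm", "body": {"motion": [{"dx":0,"dy":0,"dz":0,"turn":0},{"dx":0,"dy":0,"dz":0,"turn":0},{"dx":0,"dy":0,"dz":0,"turn":0},{"dx":0,"dy":0,"dz":0,"turn":0},{"dx":0,"dy":0,"dz":0,"turn":0},{"dx":0,"dy":0,"dz":0,"turn":0},{"dx":0,"dy":0,"dz":0,"turn":0},{"dx":0,"dy":0,"dz":0,"turn":0}], "fingers": 4.0, "grip_force": 60}}

```text
time: 3.95
tool_pos: [0.5534, -0.2409, 0.0177]
tcp_rot: [2.431, 1.986, 0.002]
wrist_force: [-0.9, 1.0, 4.9]
width: 0.696
```

{"method": "jog_arm", "body": {"motion": [{"dx":0,"dy":0,"dz":1.0,"turn":0},{"dx":0,"dy":0,"dz":2.0,"turn":0},{"dx":0,"dy":0,"dz":3.0,"turn":0},{"dx":0,"dy":0,"dz":3.0,"turn":0},{"dx":0,"dy":0,"dz":3.0,"turn":0},{"dx":0,"dy":0,"dz":0,"turn":0},{"dx":0,"dy":0,"dz":0,"turn":0}]}}

```text
time: 4.53
tool_pos: [0.5535, -0.2411, 0.1373]
tcp_rot: [2.43, 1.985, 0.003]
wrist_force: [-0.2, -0.4, -8.4]
width: 0.688
```

{"method": "jog_arm", "body": {"motion": [{"dx":-0.3,"dy":1.8,"dz":0,"turn":0.02},{"dx":-0.55,"dy":3.4,"dz":0,"turn":0.028},{"dx":-0.55,"dy":3.4,"dz":0,"turn":0.028},{"dx":-0.55,"dy":3.4,"dz":0,"turn":0.028},{"dx":-0.55,"dy":3.4,"dz":0,"turn":0.028},{"dx":-0.55,"dy":3.4,"dz":0,"turn":0.028},{"dx":-0.55,"dy":3.4,"dz":0,"turn":0.028},{"dx":-0.55,"dy":3.4,"dz":0,"turn":0.028},{"dx":-0.55,"dy":3.55,"dz":0,"turn":0.02},{"dx":0,"dy":0,"dz":0,"turn":0},{"dx":0,"dy":0,"dz":0,"turn":0},{"dx":0,"dy":0,"dz":0,"turn":0}]}}

```text
time: 5.53
tool_pos: [0.5031, 0.0511, 0.1328]
tcp_rot: [-2.179, -2.259, 0.006]
wrist_force: [0.2, 0.2, -8.1]
width: 0.693
```

```bash
python3 - <<'E'
from h import *
st();shot("top","t1");shot("wrist","w2")
a=load("t1")["p"][200:300,180:370,::-1];b=load("w2")["p"][:,:,::-1]
o=np.zeros((600,800,3),np.uint8);o[:300,:570]=cv2.resize(a,None,fx=3,fy=3,interpolation=3);o[300:,:400]=cv2.resize(b,(400,300));cv2.imwrite("pics/c3.png",o)
E
```

```text
t 5.53 pos [0.5031 0.0511 0.1328] toolY deg 2.1 z [-0.005 -0.001 -1.   ] F [ 0.17  0.16 -8.15] w 0.693
```

View pics/c3.png

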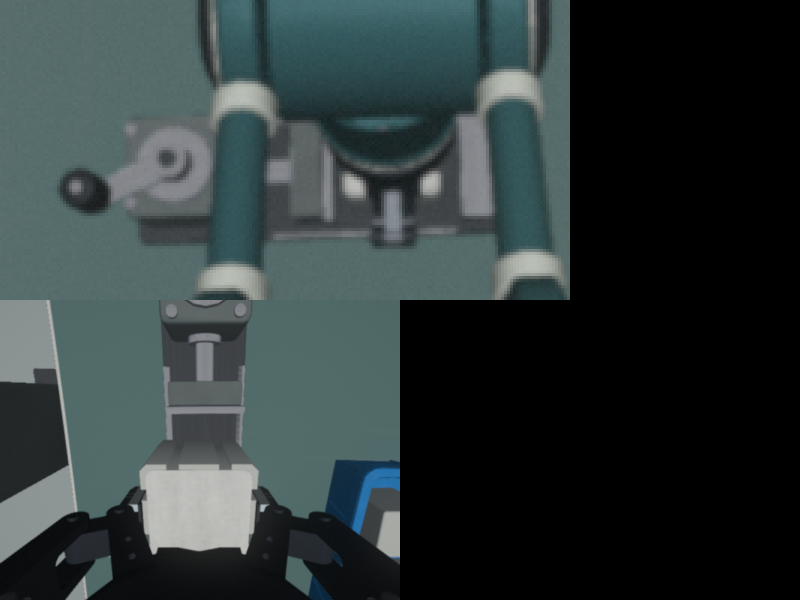

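The top crop shows the body held over the bed, and the wrist view shows it square to the jaws. I'm correcting x by +3.5 mm and lowering.

{"method": "jog_arm", "body": {"motion": [{"dx":0.35,"dy":-0.1,"dz":-1.5,"turn":0},{"dx":0,"dy":0,"dz":-2.0,"turn":0},{"dx":0,"dy":0,"dz":-2.0,"turn":0},{"dx":0,"dy":0,"dz":-1.5,"turn":0},{"dx":0,"dy":0,"dz":-1.0,"turn":0},{"dx":0,"dy":0,"dz":-0.6,"turn":0},{"dx":0,"dy":0,"dz":-0.3,"turn":0},{"dx":0,"dy":0,"dz":-0.1,"turn":0},{"dx":0,"dy":0,"dz":0,"turn":0},{"dx":0,"dy":0,"dz":0,"turn":0}]}}

```text
time: 6.47
tool_pos: [0.5099, 0.05, 0.0466]
tcp_rot: [2.181, 2.259, 0.002]
wrist_force: [-0.3, 1.0, -7.5]
width: 0.696
```

{"method": "jog_arm", "body": {"motion": [{"dx":0,"dy":0,"dz":-0.1,"turn":0},{"dx":0,"dy":0,"dz":-0.1,"turn":0},{"dx":0,"dy":0,"dz":0,"turn":0}]}}

```text
time: 6.72
tool_pos: [0.5091, 0.0502, 0.0439]
tcp_rot: [2.182, 2.26, 0.001]
wrist_force: [0.9, -0.4, -7.1]
width: 0.691
```

{"method": "jog_arm", "body": {"motion": [{"dx":-0.2,"dy":0,"dz":-0.2,"turn":0},{"dx":0,"dy":0,"dz":-0.1,"turn":0},{"dx":0,"dy":0,"dz":-0.1,"turn":0},{"dx":0,"dy":0,"dz":0,"turn":0},{"dx":0,"dy":0,"dz":0,"turn":0}]}}

```text
time: 7.13
tool_pos: [0.5067, 0.0501, 0.0394]
tcp_rot: [-2.182, -2.26, 0.0]
wrist_force: [-0.8, -0.5, -9.0]
width: 0.696
```

{"method": "jog_arm", "body": {"motion": [{"dx":0,"dy":0,"dz":-0.1,"turn":0},{"dx":0,"dy":0,"dz":-0.1,"turn":0},{"dx":0,"dy":0,"dz":0,"turn":0}]}}

```text
time: 7.38
tool_pos: [0.5071, 0.0501, 0.0377]
tcp_rot: [2.182, 2.26, 0.0]
wrist_force: [-0.5, 0.1, -5.3]
width: 0.697
```

{"method": "jog_arm", "body": {"motion": [{"dx":0,"dy":0,"dz":-0.1,"turn":0},{"dx":0,"dy":0,"dz":0,"turn":0}]}}

```text
time: 7.55
tool_pos: [0.5071, 0.0501, 0.0377]
tcp_rot: [2.182, 2.26, 0.0]
wrist_force: [-4.5, -0.1, 3.9]
width: 0.693
```

{"method": "jog_arm", "body": {"motion": [{"dx":0,"dy":0,"dz":0,"turn":0},{"dx":0,"dy":0,"dz":0,"turn":0},{"dx":0,"dy":0,"dz":0,"turn":0},{"dx":0,"dy":0,"dz":0,"turn":0},{"dx":0,"dy":0,"dz":0,"turn":0},{"dx":0,"dy":0,"dz":0,"turn":0}], "fingers": 8.54}}

```text
time: 8.05
tool_pos: [0.5071, 0.0501, 0.0367]
tcp_rot: [2.182, 2.26, 0.001]
wrist_force: [-0.7, 0.0, -0.2]
width: 0.997
```

{"method": "jog_arm", "body": {"motion": [{"dx":0,"dy":0,"dz":1.0,"turn":0},{"dx":0,"dy":0,"dz":3.0,"turn":0},{"dx":0,"dy":0,"dz":4.0,"turn":0},{"dx":0,"dy":0,"dz":4.0,"turn":0},{"dx":0,"dy":0,"dz":4.0,"turn":0},{"dx":0,"dy":0,"dz":4.0,"turn":0},{"dx":0,"dy":2.5,"dz":0,"turn":0},{"dx":0,"dy":3.0,"dz":0,"turn":0},{"dx":0,"dy":2.5,"dz":0,"turn":0},{"dx":0,"dy":0,"dz":0,"turn":0},{"dx":0,"dy":0,"dz":0,"turn":0}]}}

```text
time: 8.97
tool_pos: [0.5067, 0.1309, 0.2372]
tcp_rot: [2.179, 2.262, 0.0]
wrist_force: [-0.0, 0.5, -0.7]
width: 1.002
```

```bash
python3 - <<'E'
from h import *
st();shot("top","t2");shot("wrist","w3");shot("side","s2")
a=load("t2")["p"][200:300,180:370,::-1];b=load("w3")["p"][:,:,::-1]
o=np.zeros((600,800,3),np.uint8);o[:300,:570]=cv2.resize(a,None,fx=3,fy=3,interpolation=3);o[300:,:400]=cv2.resize(b,(400,300));o[300:,400:]=cv2.resize(load("s2")["p"][210:330,280:440,::-1],(400,300),interpolation=3);cv2.imwrite("pics/c4.png",o)
for n in("t2","w3","s2"):
    C=cloud(load(n))
    m=(abs(C[...,2]-.078)<.008)&(np.hypot(C[...,0]-.507,C[...,1]-.05)<.045);P=C[m]
    if len(P)>10: print(n,"body",len(P),np.median(P,0).round(4),cv2.minAreaRect((P[:,:2]*1000).astype(np.float32)))
    m=(C[...,2]>.125)&(C[...,2]<.165)&(np.hypot(C[...,0]-.478,C[...,1]-.252)<.022);P=C[m]
    if len(P)>10: print(n,"grip",len(P),P.min(0).round(4),P.max(0).round(4))
E
```

```text
t 8.97 pos [0.5067 0.1309 0.2372] toolY deg 2.1 z [ 0.001 -0.    -1.   ] F [-0.01  0.49 -0.67] w 1.002
t2 body 794 [0.5057 0.0503 0.0769] ((506.0762939453125, 50.2962646484375), (59.5518913269043, 58.27399826049805), 0.5657690167427063)
t2 grip 186 [0.4647 0.2365 0.1268] [0.4904 0.2605 0.1632]
w3 body 3773 [0.5065 0.0538 0.0783] ((506.60369873046875, 51.675296783447266), (60.912742614746094, 60.609588623046875), 2.210186004638672)
w3 grip 2018 [0.4649 0.2374 0.1251] [0.4904 0.2628 0.1636]
s2 body 511 [0.5092 0.0594 0.0769] ((506.48095703125, 51.78069305419922), (63.882484436035156, 65.5650405883789), 2.2165825366973877)
s2 grip 305 [0.4665 0.2387 0.1256] [0.4914 0.2662 0.1626]
```

View pics/c4.png

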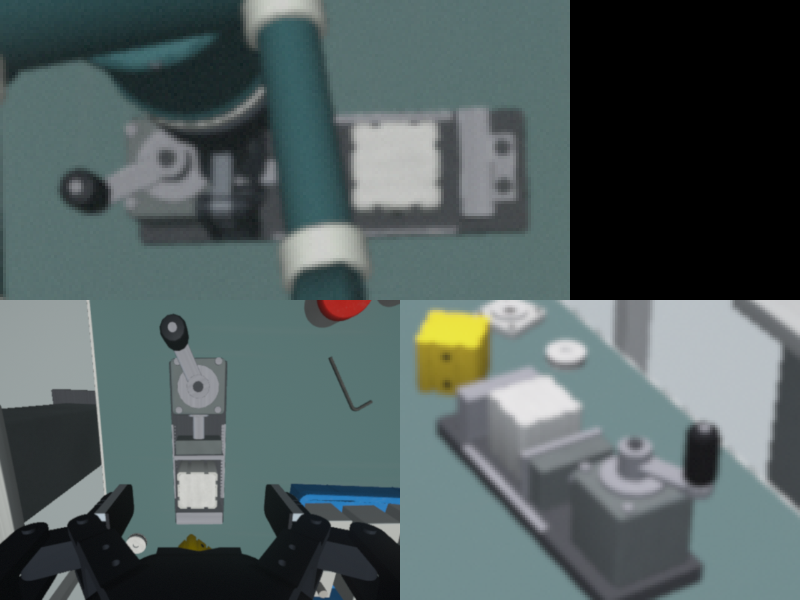

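The body stands flat between the jaws, with its top at 0.078, centre about (0.506, 0.051) and yaw 2°. The grip is at about (0.478, 0.251). I'll refine the hub axis from the same cloud.

```bash
python3 - <<'E'
from h import *
from scipy.optimize import least_squares
for n in("w3","t2","s2","top0","side0"):
    C=cloud(load(n)); r=np.hypot(C[...,0]-.502,C[...,1]-.2)
    m=(r<.03)&(C[...,2]>.122)&(C[...,2]<.15);P=C[m]
    if len(P)>10: print(n,"hub",len(P),P.min(0).round(4),P.max(0).round(4),((P.min(0)+P.max(0))/2).round(4))
    m=(np.hypot(C[...,0]-.501,C[...,1]-.2)<.06)&(abs(C[...,2]-.097)<.006);P=C[m];print(n,"gear",cv2.minAreaRect((P[:,:2]*1000).astype(np.float32)))
    m=(C[...,2]>.15)&(C[...,2]<.165)&(np.hypot(C[...,0]-.478,C[...,1]-.252)<.025);P=C[m]
    print(n,"grip",cv2.minEnclosingCircle((P[:,:2]*1000).astype(np.float32)))
E
```

```text
w3 hub 905 [0.4899 0.1893 0.122 ] [0.5153 0.2142 0.1289] [0.5026 0.2017 0.1254]
w3 gear ((502.52294921875, 201.42007446289062), (67.46440887451172, 67.61652374267578), 2.3684301376342773)
w3 grip ((477.6630859375, 250.12705993652344), 12.939610481262207)
t2 hub 54 [0.4896 0.1908 0.122 ] [0.5135 0.2113 0.1297] [0.5016 0.2011 0.1259]
t2 gear ((501.5130920410156, 205.0203857421875), (64.55791473388672, 57.89060592651367), 1.7080810070037842)
t2 grip ((477.56640625, 249.4779815673828), 12.802520751953125)
s2 hub 60 [0.4912 0.1898 0.1221] [0.5156 0.2149 0.1278] [0.5034 0.2024 0.125 ]
s2 gear ((506.6506652832031, 205.62139892578125), (68.3646469116211, 61.649627685546875), 88.11798095703125)
s2 grip ((478.1658020019531, 251.26976013183594), 14.465179443359375)
top0 hub 56 [0.4916 0.189  0.1221] [0.5115 0.2108 0.1275] [0.5016 0.1999 0.1248]
top0 gear ((502.06292724609375, 200.62831115722656), (65.71834564208984, 65.89722442626953), 2.766434907913208)
top0 grip ((477.8610534667969, 249.8503875732422), 12.885176658630371)
side0 hub 60 [0.4902 0.1899 0.1221] [0.5144 0.2141 0.1282] [0.5023 0.202  0.1251]
side0 gear ((505.370361328125, 206.5975799560547), (68.64607238769531, 64.13752746582031), 88.5091552734375)
side0 grip ((478.1980895996094, 252.1885223388672), 13.218152046203613)
```

The axis is at (0.5026, 0.2017) and the grip at (0.4777, 0.2501), giving a radius of 54.4 mm against the stated 55. I'm moving over the grip and down.

{"method": "jog_arm", "body": {"motion": [{"dx":-0.7,"dy":3.0,"dz":0,"turn":0},{"dx":-0.8,"dy":3.0,"dz":0,"turn":0},{"dx":-0.7,"dy":3.0,"dz":0,"turn":0},{"dx":-0.7,"dy":2.9,"dz":0,"turn":0},{"dx":0,"dy":0,"dz":0,"turn":0},{"dx":0,"dy":0,"dz":-2.0,"turn":0},{"dx":0,"dy":0,"dz":-2.0,"turn":0},{"dx":0,"dy":0,"dz":0,"turn":0},{"dx":0,"dy":0,"dz":0,"turn":0}], "fingers": 6.5}}

```text
time: 9.87
tool_pos: [0.477, 0.2475, 0.1953]
tcp_rot: [-2.183, -2.258, 0.006]
wrist_force: [-0.2, 0.2, 0.5]
width: 0.76
```

{"method": "jog_arm", "body": {"motion": [{"dx":0.05,"dy":0.2,"dz":-2.0,"turn":0},{"dx":0,"dy":0,"dz":-2.0,"turn":0},{"dx":0,"dy":0,"dz":-1.5,"turn":0},{"dx":0,"dy":0,"dz":-1.0,"turn":0},{"dx":0,"dy":0,"dz":-0.7,"turn":0},{"dx":0,"dy":0,"dz":0,"turn":0},{"dx":0,"dy":0,"dz":0,"turn":0},{"dx":0,"dy":0,"dz":0,"turn":0}]}}

```text
time: 10.53
tool_pos: [0.4794, 0.2514, 0.1259]
tcp_rot: [2.182, 2.259, 0.003]
wrist_force: [-0.9, 0.6, 0.2]
width: 0.761
```

{"method": "jog_arm", "body": {"motion": [{"dx":-0.15,"dy":-0.1,"dz":-0.2,"turn":0},{"dx":0,"dy":0,"dz":0,"turn":0},{"dx":0,"dy":0,"dz":0,"turn":0}]}}

```text
time: 10.78
tool_pos: [0.477, 0.2501, 0.123]
tcp_rot: [2.182, 2.26, 0.001]
wrist_force: [-1.0, -0.7, -0.5]
width: 0.763
```

{"method": "jog_arm", "body": {"motion": [{"dx":0,"dy":0,"dz":0,"turn":0},{"dx":0,"dy":0,"dz":0,"turn":0},{"dx":0,"dy":0,"dz":0,"turn":0},{"dx":0,"dy":0,"dz":0,"turn":0},{"dx":0,"dy":0,"dz":0,"turn":0},{"dx":0,"dy":0,"dz":0,"turn":0},{"dx":0,"dy":0,"dz":0,"turn":0},{"dx":0,"dy":0,"dz":0,"turn":0}], "fingers": 1.0, "grip_force": 60}}

```text
time: 11.45
tool_pos: [0.4776, 0.2502, 0.1231]
tcp_rot: [2.182, 2.259, 0.002]
wrist_force: [2.3, -0.3, 3.6]
width: 0.287
```

```bash
python3 - <<'E'
from h import *
s=st();print(s["torque"])
shot("side","s3");shot("wrist","w4")
o=np.zeros((400,800,3),np.uint8);o[:,:400]=cv2.resize(load("s3")["p"][210:330,320:440,::-1],(400,400),interpolation=3);o[:300,400:]=cv2.resize(load("w4")["p"][:,:,::-1],(400,300));cv2.imwrite("pics/c5.png",o)
E
```

```text
t 11.45 pos [0.4776 0.2502 0.1231] toolY deg 2.0 z [ 0.002  0.    -1.   ] F [ 2.25 -0.3   3.59] w 0.287
[-0.1229205  -0.41717995  0.03197702]
```

View pics/c5.png

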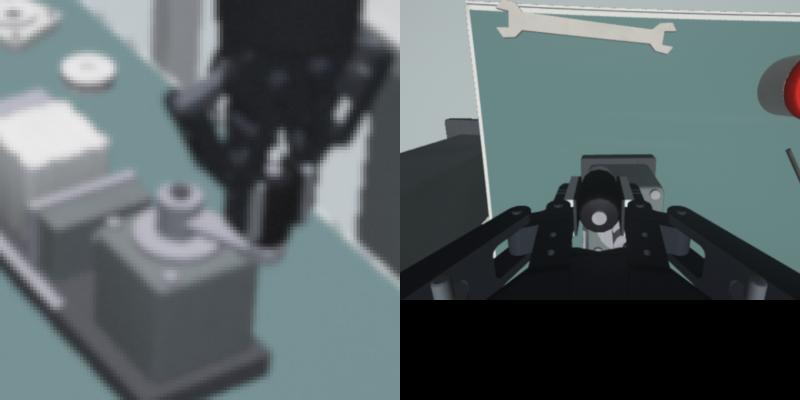

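The grip is held squarely: opening 24 mm, TCP at radius 54.6 mm. Next is a shift table for clockwise winding.

```bash
cat >> h.py <<'E'
AX=np.array([.5026,.2017]);RR=.055
def table(a0,step,n,start=None,ax=AX,r=RR):
    import json
    p=np.array(start if start is not None else ax+r*np.array([np.cos(a0),np.sin(a0)]))*100;o=[]
    for k in range(1,n+1):
        q=100*(ax+r*np.array([np.cos(a0-k*step),np.sin(a0-k*step)])); d=(q-p).round(2); p=p+d
        o.append({"dx":d[0],"dy":d[1],"dz":0,"turn":0})
    print(json.dumps(o),"end",p.round(3),"ang",a0-n*step)
def rep(ang=None):
    s=st(); v=s["tool_pos"][:2]-AX; e=v/np.hypot(*v); t=np.array([e[1],-e[0]]); F=s["wrist_force"][:2]
    print("ang %.3f r %.4f Frad %.2f Ftan(cw) %.2f"%(np.arctan2(v[1],v[0]),np.hypot(*v),F@e,F@t))
E
python3 -c "
from h import *
a=np.arctan2(.0485,-.025);print(a);rep()
table(a,.1,12)"
```

```text
2.046738398273855
t 11.55 pos [0.4776 0.2502 0.1231] toolY deg 2.0 z [ 0.002  0.    -1.   ] F [ 2.92 -0.66  4.43] w 0.285
ang 2.046 r 0.0546 Frad -1.92 Ftan(cw) 2.29
[{"dx": 0.5, "dy": 0.23, "dz": 0, "turn": 0}, {"dx": 0.52, "dy": 0.17, "dz": 0, "turn": 0}, {"dx": 0.54, "dy": 0.13, "dz": 0, "turn": 0}, {"dx": 0.54, "dy": 0.07, "dz": 0, "turn": 0}, {"dx": 0.55, "dy": 0.01, "dz": 0, "turn": 0}, {"dx": 0.55, "dy": -0.04, "dz": 0, "turn": 0}, {"dx": 0.54, "dy": -0.1, "dz": 0, "turn": 0}, {"dx": 0.53, "dy": -0.15, "dz": 0, "turn": 0}, {"dx": 0.51, "dy": -0.2, "dz": 0, "turn": 0}, {"dx": 0.49, "dy": -0.25, "dz": 0, "turn": 0}, {"dx": 0.46, "dy": -0.3, "dz": 0, "turn": 0}, {"dx": 0.43, "dy": -0.34, "dz": 0, "turn": 0}] end [53.9   24.289] ang 0.846738398273855
```

{"method": "jog_arm", "body": {"motion": [{"dx":0.5,"dy":0.23,"dz":0,"turn":0},{"dx":0.52,"dy":0.17,"dz":0,"turn":0},{"dx":0.54,"dy":0.13,"dz":0,"turn":0},{"dx":0.54,"dy":0.07,"dz":0,"turn":0},{"dx":0.55,"dy":0.01,"dz":0,"turn":0},{"dx":0.55,"dy":-0.04,"dz":0,"turn":0},{"dx":0.54,"dy":-0.1,"dz":0,"turn":0},{"dx":0.53,"dy":-0.15,"dz":0,"turn":0},{"dx":0.51,"dy":-0.2,"dz":0,"turn":0},{"dx":0.49,"dy":-0.25,"dz":0,"turn":0},{"dx":0.46,"dy":-0.3,"dz":0,"turn":0},{"dx":0.43,"dy":-0.34,"dz":0,"turn":0}]}}

```text
time: 12.55
tool_pos: [0.5369, 0.2447, 0.1231]
tcp_rot: [-2.179, -2.256, -0.001]
wrist_force: [-4.6, 6.5, 7.2]
width: 0.282
```

```bash
python3 -c "
from h import *
rep()
table(.8467,.2,12)"
```

```text
t 12.55 pos [0.5369 0.2447 0.1231] toolY deg 2.0 z [-0.003  0.004 -1.   ] F [-4.57  6.52  7.21] w 0.282
ang 0.898 r 0.0550 Frad 2.24 Ftan(cw) -7.64
[{"dx": 0.75, "dy": -0.81, "dz": 0, "turn": 0}, {"dx": 0.57, "dy": -0.93, "dz": 0, "turn": 0}, {"dx": 0.37, "dy": -1.04, "dz": 0, "turn": 0}, {"dx": 0.16, "dy": -1.08, "dz": 0, "turn": 0}, {"dx": -0.06, "dy": -1.1, "dz": 0, "turn": 0}, {"dx": -0.27, "dy": -1.06, "dz": 0, "turn": 0}, {"dx": -0.48, "dy": -0.99, "dz": 0, "turn": 0}, {"dx": -0.67, "dy": -0.87, "dz": 0, "turn": 0}, {"dx": -0.83, "dy": -0.72, "dz": 0, "turn": 0}, {"dx": -0.95, "dy": -0.55, "dz": 0, "turn": 0}, {"dx": -1.05, "dy": -0.34, "dz": 0, "turn": 0}, {"dx": -1.09, "dy": -0.13, "dz": 0, "turn": 0}] end [50.354 14.67 ] ang -1.5533000000000003
```

Running free, the tangential drag is about 7.6 N and the radial force is small, so the circle fits. I'm continuing.

{"method": "jog_arm", "body": {"motion": [{"dx":0.75,"dy":-0.81,"dz":0,"turn":0},{"dx":0.57,"dy":-0.93,"dz":0,"turn":0},{"dx":0.37,"dy":-1.04,"dz":0,"turn":0},{"dx":0.16,"dy":-1.08,"dz":0,"turn":0},{"dx":-0.06,"dy":-1.1,"dz":0,"turn":0},{"dx":-0.27,"dy":-1.06,"dz":0,"turn":0},{"dx":-0.48,"dy":-0.99,"dz":0,"turn":0},{"dx":-0.67,"dy":-0.87,"dz":0,"turn":0},{"dx":-0.83,"dy":-0.72,"dz":0,"turn":0},{"dx":-0.95,"dy":-0.55,"dz":0,"turn":0},{"dx":-1.05,"dy":-0.34,"dz":0,"turn":0},{"dx":-1.09,"dy":-0.13,"dz":0,"turn":0}]}}

```text
time: 13.55
tool_pos: [0.5053, 0.1464, 0.1232]
tcp_rot: [2.181, 2.257, 0.008]
wrist_force: [7.2, 1.8, -0.7]
width: 0.283
```

```bash
python3 -c "
from h import *
rep()
table(-1.5533,.2,12,(.50354,.1467))
table(-3.9533,.2,8)"
```

```text
t 13.55 pos [0.5053 0.1464 0.1232] toolY deg 2.0 z [ 0.006  0.001 -1.   ] F [ 7.2   1.81 -0.69] w 0.283
ang -1.523 r 0.0554 Frad -1.47 Ftan(cw) -7.28
[{"dx": -1.09, "dy": 0.09, "dz": 0, "turn": 0}, {"dx": -1.06, "dy": 0.31, "dz": 0, "turn": 0}, {"dx": -0.97, "dy": 0.51, "dz": 0, "turn": 0}, {"dx": -0.85, "dy": 0.69, "dz": 0, "turn": 0}, {"dx": -0.7, "dy": 0.85, "dz": 0, "turn": 0}, {"dx": -0.51, "dy": 0.97, "dz": 0, "turn": 0}, {"dx": -0.32, "dy": 1.05, "dz": 0, "turn": 0}, {"dx": -0.09, "dy": 1.09, "dz": 0, "turn": 0}, {"dx": 0.12, "dy": 1.1, "dz": 0, "turn": 0}, {"dx": 0.34, "dy": 1.04, "dz": 0, "turn": 0}, {"dx": 0.53, "dy": 0.96, "dz": 0, "turn": 0}, {"dx": 0.72, "dy": 0.83, "dz": 0, "turn": 0}] end [46.474 24.16 ] ang -3.9533000000000005
[{"dx": 0.87, "dy": 0.67, "dz": 0, "turn": 0}, {"dx": 0.98, "dy": 0.49, "dz": 0, "turn": 0}, {"dx": 1.06, "dy": 0.28, "dz": 0, "turn": 0}, {"dx": 1.1, "dy": 0.07, "dz": 0, "turn": 0}, {"dx": 1.09, "dy": -0.16, "dz": 0, "turn": 0}, {"dx": 1.03, "dy": -0.37, "dz": 0, "turn": 0}, {"dx": 0.94, "dy": -0.56, "dz": 0, "turn": 0}, {"dx": 0.81, "dy": -0.74, "dz": 0, "turn": 0}] end [54.355 23.84 ] ang -5.5533
```

{"method": "jog_arm", "body": {"motion": [{"dx":-1.09,"dy":0.09,"dz":0,"turn":0},{"dx":-1.06,"dy":0.31,"dz":0,"turn":0},{"dx":-0.97,"dy":0.51,"dz":0,"turn":0},{"dx":-0.85,"dy":0.69,"dz":0,"turn":0},{"dx":-0.7,"dy":0.85,"dz":0,"turn":0},{"dx":-0.51,"dy":0.97,"dz":0,"turn":0},{"dx":-0.32,"dy":1.05,"dz":0,"turn":0},{"dx":-0.09,"dy":1.09,"dz":0,"turn":0},{"dx":0.12,"dy":1.1,"dz":0,"turn":0},{"dx":0.34,"dy":1.04,"dz":0,"turn":0},{"dx":0.53,"dy":0.96,"dz":0,"turn":0},{"dx":0.72,"dy":0.83,"dz":0,"turn":0}]}}

```text
time: 14.55
tool_pos: [0.4632, 0.2395, 0.1229]
tcp_rot: [2.18, 2.26, -0.008]
wrist_force: [-2.1, -9.3, 11.3]
width: 0.284
```

```bash
python3 -c "
from h import *
rep()"
```

```text
t 14.55 pos [0.4632 0.2395 0.1229] toolY deg 2.1 z [-0.003 -0.004 -1.   ] F [-2.11 -9.33 11.31] w 0.284
ang 2.378 r 0.0546 Frad -4.93 Ftan(cw) -8.19
```

{"method": "jog_arm", "body": {"motion": [{"dx":0.87,"dy":0.67,"dz":0,"turn":0},{"dx":0.98,"dy":0.49,"dz":0,"turn":0},{"dx":1.06,"dy":0.28,"dz":0,"turn":0},{"dx":1.1,"dy":0.07,"dz":0,"turn":0},{"dx":1.09,"dy":-0.16,"dz":0,"turn":0},{"dx":1.03,"dy":-0.37,"dz":0,"turn":0},{"dx":0.94,"dy":-0.56,"dz":0,"turn":0},{"dx":0.81,"dy":-0.74,"dz":0,"turn":0}]}}

```text
time: 15.22
tool_pos: [0.5417, 0.2405, 0.123]
tcp_rot: [-2.179, -2.256, -0.001]
wrist_force: [-5.1, 7.5, 6.2]
width: 0.289
```

```bash
python3 -c "
from h import *
rep()
table(-5.5533,.1,8,(.54355,.2384))"
```

```text
t 15.22 pos [0.5417 0.2405 0.123 ] toolY deg 2.0 z [-0.003  0.004 -1.   ] F [-5.09  7.51  6.23] w 0.289
ang 0.782 r 0.0551 Frad 1.68 Ftan(cw) -8.92
[{"dx": 0.35, "dy": -0.43, "dz": 0, "turn": 0}, {"dx": 0.3, "dy": -0.46, "dz": 0, "turn": 0}, {"dx": 0.25, "dy": -0.49, "dz": 0, "turn": 0}, {"dx": 0.21, "dy": -0.51, "dz": 0, "turn": 0}, {"dx": 0.15, "dy": -0.53, "dz": 0, "turn": 0}, {"dx": 0.1, "dy": -0.54, "dz": 0, "turn": 0}, {"dx": 0.04, "dy": -0.55, "dz": 0, "turn": 0}, {"dx": -0.01, "dy": -0.55, "dz": 0, "turn": 0}] end [55.745 19.78 ] ang -6.3533
```

I've wound about 7.55 rad and expect contact near 8.9. From here I'll use small steps with holds, starting with a free, still baseline.

{"method": "jog_arm", "body": {"motion": [{"dx":0.35,"dy":-0.43,"dz":0,"turn":0},{"dx":0.3,"dy":-0.46,"dz":0,"turn":0},{"dx":0.25,"dy":-0.49,"dz":0,"turn":0},{"dx":0.21,"dy":-0.51,"dz":0,"turn":0}]}}

```text
time: 15.55
tool_pos: [0.554, 0.2219, 0.1231]
tcp_rot: [-2.18, -2.257, -0.006]
wrist_force: [0.6, 7.9, 3.2]
width: 0.285
```

```bash
python3 -c "
from h import *
rep()"
```

```text
t 15.55 pos [0.554  0.2219 0.1231] toolY deg 2.0 z [-0.     0.005 -1.   ] F [0.6  7.92 3.23] w 0.285
ang 0.375 r 0.0553 Frad 3.46 Ftan(cw) -7.15
```

{"method": "jog_arm", "body": {"motion": [{"dx":0,"dy":0,"dz":0,"turn":0},{"dx":0,"dy":0,"dz":0,"turn":0},{"dx":0,"dy":0,"dz":0,"turn":0},{"dx":0,"dy":0,"dz":0,"turn":0},{"dx":0,"dy":0,"dz":0,"turn":0},{"dx":0,"dy":0,"dz":0,"turn":0},{"dx":0,"dy":0,"dz":0,"turn":0},{"dx":0,"dy":0,"dz":0,"turn":0}]}}

```text
time: 16.22
tool_pos: [0.5544, 0.221, 0.1231]
tcp_rot: [-2.181, -2.258, -0.005]
wrist_force: [1.5, 5.0, 3.3]
width: 0.283
```

```bash
python3 -c "
from h import *
rep()
shot('top','t4')
z=load('t4');C=cloud(z)
# jaw/body gap along line x=.507
for x in(.485,.505,.525):
    m=(abs(C[...,0]-x)<.004)&(C[...,1]>-.02)&(C[...,1]<.14);P=C[m];P=P[P[:,1].argsort()]
    print(x,[(round(float(a),3),round(float(b),3)) for a,b in P[::max(1,len(P)//45),1:]])
cv2.imwrite('pics/c6.png',cv2.resize(z['p'][200:300,180:370,::-1],None,fx=4,fy=4,interpolation=3))"
```

```text
t 16.22 pos [0.5544 0.221  0.1231] toolY deg 2.0 z [ 0.001  0.003 -1.   ] F [1.45 4.97 3.3 ] w 0.283
ang 0.357 r 0.0553 Frad 3.10 Ftan(cw) -4.14
0.485 [(-0.017, 0.062), (-0.014, 0.065), (-0.01, 0.067), (-0.006, 0.066), (-0.002, 0.064), (0.002, 0.064), (0.005, 0.02), (0.01, 0.042), (0.015, 0.076), (0.019, 0.076), (0.021, 0.08), (0.025, 0.019), (0.027, 0.02), (0.029, 0.076), (0.033, 0.075), (0.038, 0.076), (0.042, 0.077), (0.046, 0.077), (0.05, 0.076), (0.052, 0.076), (0.054, 0.078), (0.058, 0.078), (0.062, 0.075), (0.066, 0.077), (0.071, 0.067), (0.073, 0.062), (0.078, 0.061), (0.082, 0.063), (0.086, 0.064), (0.088, 0.061), (0.092, 0.064), (0.096, 0.063), (0.104, 0.02), (0.108, 0.021), (0.113, 0.017), (0.119, 0.021), (0.124, 0.017), (0.128, 0.019), (0.132, 0.529), (0.133, 0.529), (0.134, 0.525), (0.135, 0.523), (0.136, 0.528), (0.137, 0.018), (0.138, 0.533), (0.139, 0.019), (0.14, 0.534)]
0.505 [(-0.018, 0.03), (-0.015, 0.064), (-0.01, 0.063), (-0.008, 0.065), (-0.004, 0.064), (-0.002, 0.067), (0.002, 0.063), (0.005, 0.03), (0.007, 0.018), (0.011, 0.08), (0.015, 0.077), (0.017, 0.078)
[... 724 characters left out ...]
6), (0.004, 0.063), (0.006, 0.064), (0.008, 0.021), (0.013, 0.053), (0.015, 0.078), (0.019, 0.076), (0.021, 0.075), (0.025, 0.075), (0.028, 0.077), (0.032, 0.075), (0.034, 0.076), (0.036, 0.078), (0.038, 0.078), (0.042, 0.078), (0.044, 0.078), (0.048, 0.076), (0.05, 0.077), (0.053, 0.076), (0.057, 0.077), (0.059, 0.077), (0.063, 0.079), (0.065, 0.077), (0.067, 0.076), (0.07, 0.054), (0.074, 0.066), (0.076, 0.063), (0.08, 0.063), (0.082, 0.063), (0.086, 0.066), (0.089, 0.064), (0.091, 0.064), (0.093, 0.062), (0.097, 0.065), (0.099, 0.062), (0.106, 0.022), (0.109, 0.016), (0.113, 0.02), (0.118, 0.02), (0.12, 0.016), (0.124, 0.022), (0.128, 0.023), (0.131, 0.02), (0.135, 0.022), (0.138, 0.014)]
```

View pics/c6.png

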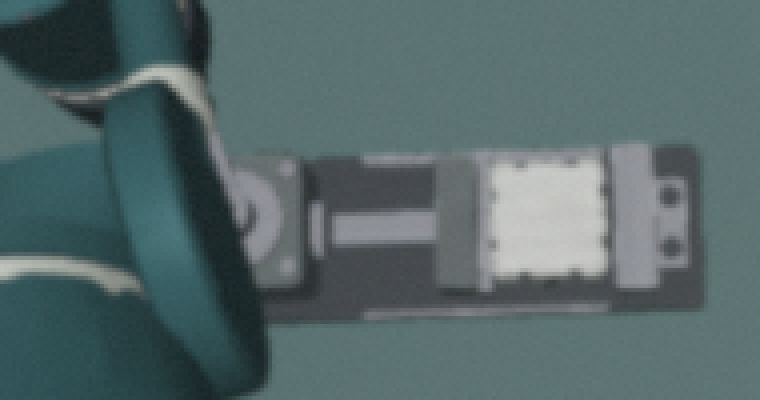

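The top crop shows the jaw against the body, with about 4.5 mm left between the body's right edge (607) and the stop (612). That means roughly 1.5 rad until clamping begins. I'll go on in 0.1 rad rows with force readings.

```bash
python3 -c "
from h import *
table(-6.3533,.1,12,(.55745,.1978))
table(-7.5533,.1,12)"
```

```text
[{"dx": -0.06, "dy": -0.54, "dz": 0, "turn": 0}, {"dx": -0.12, "dy": -0.54, "dz": 0, "turn": 0}, {"dx": -0.18, "dy": -0.52, "dz": 0, "turn": 0}, {"dx": -0.22, "dy": -0.5, "dz": 0, "turn": 0}, {"dx": -0.27, "dy": -0.48, "dz": 0, "turn": 0}, {"dx": -0.32, "dy": -0.45, "dz": 0, "turn": 0}, {"dx": -0.37, "dy": -0.41, "dz": 0, "turn": 0}, {"dx": -0.4, "dy": -0.37, "dz": 0, "turn": 0}, {"dx": -0.44, "dy": -0.34, "dz": 0, "turn": 0}, {"dx": -0.46, "dy": -0.28, "dz": 0, "turn": 0}, {"dx": -0.5, "dy": -0.24, "dz": 0, "turn": 0}, {"dx": -0.52, "dy": -0.19, "dz": 0, "turn": 0}] end [51.885 14.92 ] ang -7.5533
[{"dx": -0.53, "dy": -0.14, "dz": 0, "turn": 0}, {"dx": -0.55, "dy": -0.08, "dz": 0, "turn": 0}, {"dx": -0.55, "dy": -0.03, "dz": 0, "turn": 0}, {"dx": -0.54, "dy": 0.03, "dz": 0, "turn": 0}, {"dx": -0.55, "dy": 0.08, "dz": 0, "turn": 0}, {"dx": -0.53, "dy": 0.14, "dz": 0, "turn": 0}, {"dx": -0.52, "dy": 0.19, "dz": 0, "turn": 0}, {"dx": -0.49, "dy": 0.23, "dz": 0, "turn": 0}, {"dx": -0.47, "dy": 0.29, "dz": 0, "turn": 0}, {"dx": -0.44, "dy": 0.33, "dz": 0, "turn": 0}, {"dx": -0.4, "dy": 0.38, "dz": 0, "turn": 0}, {"dx": -0.36, "dy": 0.41, "dz": 0, "turn": 0}] end [45.959 16.747] ang -8.7533
```

{"method": "jog_arm", "body": {"motion": [{"dx":0.15,"dy":-0.53,"dz":0,"turn":0},{"dx":0.1,"dy":-0.54,"dz":0,"turn":0},{"dx":0.04,"dy":-0.55,"dz":0,"turn":0},{"dx":-0.01,"dy":-0.55,"dz":0,"turn":0}]}}

```text
time: 16.6
tool_pos: [0.558, 0.2001, 0.1232]
tcp_rot: [-2.181, -2.258, -0.009]
wrist_force: [3.9, 8.0, 0.2]
width: 0.283
```

```bash
python3 -c "
from h import *
rep()"
```

```text
t 16.60 pos [0.558  0.2001 0.1232] toolY deg 2.0 z [ 0.003  0.005 -1.   ] F [3.88 7.99 0.21] w 0.283
ang -0.028 r 0.0554 Frad 3.66 Ftan(cw) -8.10
```

{"method": "jog_arm", "body": {"motion": [{"dx":-0.06,"dy":-0.54,"dz":0,"turn":0},{"dx":-0.12,"dy":-0.54,"dz":0,"turn":0},{"dx":-0.18,"dy":-0.52,"dz":0,"turn":0},{"dx":-0.22,"dy":-0.5,"dz":0,"turn":0}]}}

```text
time: 16.93
tool_pos: [0.553, 0.1784, 0.1232]
tcp_rot: [2.183, 2.259, 0.01]
wrist_force: [6.3, 6.6, -0.1]
width: 0.284
```

```bash
python3 -c "
from h import *
rep()"
```

```text
t 16.93 pos [0.553  0.1784 0.1232] toolY deg 2.0 z [ 0.004  0.004 -1.   ] F [ 6.27  6.61 -0.1 ] w 0.284
ang -0.432 r 0.0555 Frad 2.92 Ftan(cw) -8.62
```

{"method": "jog_arm", "body": {"motion": [{"dx":-0.27,"dy":-0.48,"dz":0,"turn":0},{"dx":-0.32,"dy":-0.45,"dz":0,"turn":0},{"dx":-0.37,"dy":-0.41,"dz":0,"turn":0},{"dx":-0.4,"dy":-0.37,"dz":0,"turn":0}]}}

```text
time: 17.27
tool_pos: [0.5398, 0.1606, 0.1232]
tcp_rot: [2.181, 2.258, 0.009]
wrist_force: [7.2, 4.7, -0.9]
width: 0.285
```

```bash
python3 -c "
from h import *
rep()"
```

```text
t 17.27 pos [0.5398 0.1606 0.1232] toolY deg 2.0 z [ 0.005  0.003 -1.   ] F [ 7.22  4.72 -0.92] w 0.285
ang -0.835 r 0.0555 Frad 1.35 Ftan(cw) -8.52
```

{"method": "jog_arm", "body": {"motion": [{"dx":-0.44,"dy":-0.34,"dz":0,"turn":0},{"dx":-0.46,"dy":-0.28,"dz":0,"turn":0}]}}

```text
time: 17.43
tool_pos: [0.5309, 0.154, 0.1232]
tcp_rot: [2.181, 2.258, 0.009]
wrist_force: [8.1, 2.9, -1.6]
width: 0.283
```

```bash
cat > gap.py <<'E'
from h import *
import sys
rep();n=sys.argv[1];shot('top',n);C=cloud(load(n))
u=np.array([-.037,.9993]);w=np.array([.9993,.037])
d=C[...,:2]-np.array([.507,.0465]);s=d@u;y=d@w
b=(abs(C[...,2]-.0775)<.006)&(abs(y)<.02)&(abs(s)<.05)
k=(abs(C[...,2]-.065)<.006)&(abs(y)<.03)&(s<-.03)&(s>-.07)
j=(abs(C[...,2]-.065)<.006)&(abs(y)<.03)&(s>.0)&(s<.06)
print("stop face",np.percentile(s[k],97),"body",np.percentile(s[b],[2,50,98]),"jaw",np.percentile(s[j],[3,50,97]))
E
python3 gap.py t5
```

```text
t 17.43 pos [0.5309 0.154  0.1232] toolY deg 2.0 z [ 0.006  0.002 -1.   ] F [ 8.09  2.85 -1.57] w 0.283
ang -1.034 r 0.0555 Frad 1.68 Ftan(cw) -8.41
stop face -0.04115751802572838 body [-0.03956134 -0.01066102  0.01797569] jaw [0.02034782 0.0343826  0.04824024]
```

Nearly at the stop. I'm going on in small steps; the running level is about 8.5 N.

{"method": "jog_arm", "body": {"motion": [{"dx":-0.5,"dy":-0.24,"dz":0,"turn":0},{"dx":-0.52,"dy":-0.19,"dz":0,"turn":0},{"dx":-0.53,"dy":-0.14,"dz":0,"turn":0}]}}

```text
time: 17.73
tool_pos: [0.5159, 0.1479, 0.1232]
tcp_rot: [2.18, 2.257, 0.009]
wrist_force: [9.2, 1.8, -3.2]
width: 0.281
```

```bash
python3 -c "
from h import *
rep()"
```

```text
t 17.73 pos [0.5159 0.1479 0.1232] toolY deg 2.0 z [ 0.007  0.002 -1.   ] F [ 9.2   1.85 -3.22] w 0.281
ang -1.328 r 0.0554 Frad 0.42 Ftan(cw) -9.37
```

{"method": "jog_arm", "body": {"motion": [{"dx":-0.55,"dy":-0.08,"dz":0,"turn":0},{"dx":-0.55,"dy":-0.03,"dz":0,"turn":0}]}}

```text
time: 17.9
tool_pos: [0.5052, 0.1465, 0.1232]
tcp_rot: [2.179, 2.257, 0.009]
wrist_force: [10.4, -0.2, -3.6]
width: 0.283
```

```bash
python3 gap.py t6
```

```text
t 17.90 pos [0.5052 0.1465 0.1232] toolY deg 2.0 z [ 0.007  0.001 -1.   ] F [10.4  -0.19 -3.61] w 0.283
ang -1.524 r 0.0553 Frad 0.68 Ftan(cw) -10.38
stop face -0.041116743177404894 body [-0.03950652 -0.0106008   0.01797828] jaw [0.02043611 0.03327136 0.04609898]
```

```bash
sed 's/^rep.*$/n=sys.argv[1];C=cloud(load(n))/' gap.py > gap2.py; python3 gap2.py t4; python3 gap2.py top0
python3 -c "
from h import *
table(-7.8533,.1,6,(.50255,.1467))"
```

```text
stop face -0.0409387419059571 body [-0.03538697 -0.00658477  0.02218092] jaw [0.02457411 0.03932845 0.05235374]
[{"dx": -0.54, "dy": 0.03, "dz": 0, "turn": 0}, {"dx": -0.54, "dy": 0.08, "dz": 0, "turn": 0}, {"dx": -0.54, "dy": 0.13, "dz": 0, "turn": 0}, {"dx": -0.51, "dy": 0.19, "dz": 0, "turn": 0}, {"dx": -0.5, "dy": 0.24, "dz": 0, "turn": 0}, {"dx": -0.47, "dy": 0.29, "dz": 0, "turn": 0}] end [47.155 15.63 ] ang -8.4533Traceback (most recent call last):
  File "gap2.py", line 9, in <module>
    print("stop face",np.percentile(s[k],97),"body",np.percentile(s[b],[2,50,98]),"jaw",np.percentile(s[j],[3,50,97]))
                                                    ~~~~~~~~~~~~~^^^^^^^^^^^^^^^^
    return _quantile_unchecked(
        a, q, axis, out, overwrite_input, method, keepdims, weights)
    return _ureduce(a,
                    func=_quantile_ureduce_func,
    ...<5 lines>...
                    overwrite_input=overwrite_input,
                    method=method)
    r = func(a, **kwargs)
    result = _quantile(arr,
                       quantiles=q,
    ...<2 lines>...
                       out=out,
                       weights=wgt)
    slices_having_nans = np.isnan(arr[-1, ...])
                                  ~~~^^^^^^^^^
IndexError: index -1 is out of bounds for axis 0 with size 0
```

The body has stopped moving, so it is on the stop. First load was near angle -0.93 to -1.18, and the tangential force is now 10.4 N and rising. The target is about -2.0, or 13.4 N running.

{"method": "jog_arm", "body": {"motion": [{"dx":-0.54,"dy":0.03,"dz":0,"turn":0},{"dx":-0.54,"dy":0.08,"dz":0,"turn":0}]}}

```text
time: 18.12
tool_pos: [0.4947, 0.1471, 0.1232]
tcp_rot: [2.178, 2.256, 0.008]
wrist_force: [11.7, -1.9, -3.9]
width: 0.283
```

```bash
python3 -c "
from h import *
rep()"
```

```text
t 18.12 pos [0.4947 0.1471 0.1232] toolY deg 2.0 z [ 0.008 -0.    -1.   ] F [11.75 -1.86 -3.85] w 0.283
ang -1.714 r 0.0552 Frad 0.16 Ftan(cw) -11.89
```

{"method": "jog_arm", "body": {"motion": [{"dx":-0.54,"dy":0.13,"dz":0,"turn":0},{"dx":-0.51,"dy":0.19,"dz":0,"turn":0}]}}

```text
time: 18.28
tool_pos: [0.4842, 0.1498, 0.1232]
tcp_rot: [2.177, 2.256, 0.007]
wrist_force: [11.6, -4.0, -3.0]
width: 0.282
```

```bash
python3 -c "
from h import *
rep()"
```

```text
t 18.28 pos [0.4842 0.1498 0.1232] toolY deg 2.0 z [ 0.008 -0.001 -1.   ] F [11.63 -3.96 -3.04] w 0.282
ang -1.912 r 0.0551 Frad -0.15 Ftan(cw) -12.29
```

{"method": "jog_arm", "body": {"motion": [{"dx":0,"dy":0,"dz":0,"turn":0},{"dx":0,"dy":0,"dz":0,"turn":0},{"dx":0,"dy":0,"dz":0,"turn":0},{"dx":0,"dy":0,"dz":0,"turn":0},{"dx":0,"dy":0,"dz":0,"turn":0},{"dx":0,"dy":0,"dz":0,"turn":0},{"dx":0,"dy":0,"dz":0,"turn":0},{"dx":0,"dy":0,"dz":0,"turn":0},{"dx":0,"dy":0,"dz":0,"turn":0},{"dx":0,"dy":0,"dz":0,"turn":0},{"dx":0,"dy":0,"dz":0,"turn":0},{"dx":0,"dy":0,"dz":0,"turn":0}]}}

```text
time: 19.28
tool_pos: [0.4833, 0.1501, 0.1232]
tcp_rot: [2.179, 2.257, 0.005]
wrist_force: [8.7, -4.0, -1.1]
width: 0.287
```

```bash
python3 -c "
from h import *
rep()"
```

```text
t 19.28 pos [0.4833 0.1501 0.1232] toolY deg 2.0 z [ 0.005 -0.001 -1.   ] F [ 8.75 -4.02 -1.1 ] w 0.287
ang -1.928 r 0.0551 Frad 0.71 Ftan(cw) -9.60
```

{"method": "jog_arm", "body": {"motion": [{"dx":0,"dy":0,"dz":0,"turn":0},{"dx":0,"dy":0,"dz":0,"turn":0},{"dx":0,"dy":0,"dz":0,"turn":0},{"dx":0,"dy":0,"dz":0,"turn":0},{"dx":0,"dy":0,"dz":0,"turn":0},{"dx":0,"dy":0,"dz":0,"turn":0},{"dx":0,"dy":0,"dz":0,"turn":0},{"dx":0,"dy":0,"dz":0,"turn":0},{"dx":0,"dy":0,"dz":0,"turn":0},{"dx":0,"dy":0,"dz":0,"turn":0},{"dx":0,"dy":0,"dz":0,"turn":0},{"dx":0,"dy":0,"dz":0,"turn":0}]}}

```text
time: 20.28
tool_pos: [0.4833, 0.1501, 0.1232]
tcp_rot: [2.179, 2.257, 0.005]
wrist_force: [9.0, -3.4, -0.5]
width: 0.283
```

```bash
python3 -c "
from h import *
rep()"
```

```text
t 20.28 pos [0.4833 0.1501 0.1232] toolY deg 2.0 z [ 0.005 -0.001 -1.   ] F [ 9.03 -3.44 -0.54] w 0.283
ang -1.928 r 0.0551 Frad 0.06 Ftan(cw) -9.66
```

Tangential readings after stopping:

| Check | Free | Clamped | Extra |
|---|---|---|---|
| Hand still | 4.1 N | 9.6 N | 5.5 N |
| Running | 8.4 N | 12.3 N | ~4 N |

First load was 0.75–1.0 rad back, which works out at 70–95 N. All three agree on a good clamp, so I'm releasing.

{"method": "jog_arm", "body": {"motion": [{"dx":0,"dy":0,"dz":0,"turn":0},{"dx":0,"dy":0,"dz":0,"turn":0},{"dx":0,"dy":0,"dz":0,"turn":0},{"dx":0,"dy":0,"dz":0,"turn":0},{"dx":0,"dy":0,"dz":0,"turn":0},{"dx":0,"dy":0,"dz":0,"turn":0}], "fingers": 6.0}}

```text
time: 20.78
tool_pos: [0.4802, 0.1505, 0.1223]
tcp_rot: [-2.182, -2.26, 0.001]
wrist_force: [-0.4, -1.0, 0.2]
width: 0.705
```

{"method": "jog_arm", "body": {"motion": [{"dx":0,"dy":0,"dz":1.0,"turn":0},{"dx":0,"dy":0,"dz":2.0,"turn":0},{"dx":0,"dy":0,"dz":3.0,"turn":0},{"dx":0,"dy":0,"dz":3.0,"turn":0},{"dx":0,"dy":0,"dz":3.0,"turn":0},{"dx":0,"dy":3.0,"dz":0,"turn":0},{"dx":0,"dy":3.0,"dz":0,"turn":0},{"dx":0,"dy":3.0,"dz":0,"turn":0},{"dx":0,"dy":3.0,"dz":0,"turn":0},{"dx":0,"dy":0,"dz":0,"turn":0},{"dx":0,"dy":0,"dz":0,"turn":0},{"dx":0,"dy":0,"dz":0,"turn":0}]}}

```text
time: 21.78
tool_pos: [0.4804, 0.2702, 0.2429]
tcp_rot: [2.181, 2.261, -0.001]
wrist_force: [-0.2, -0.4, -0.5]
width: 0.702
```

```bash
python3 gap.py t7; python3 -c "
from h import *
C=cloud(load('t7'))
m=(C[...,2]>.15)&(C[...,2]<.165)&(np.hypot(C[...,0]-.4833,C[...,1]-.15)<.03);P=C[m];print(len(P),P.mean(0) if len(P) else 0)
cv2.imwrite('pics/c7.png',cv2.resize(load('t7')['p'][150:340,150:490,::-1],None,fx=2.3,fy=2.3,interpolation=3))"
```

```text
t 21.78 pos [0.4804 0.2702 0.2429] toolY deg 2.1 z [-0.    -0.001 -1.   ] F [-0.18 -0.38 -0.54] w 0.702
ang 1.883 r 0.0720 Frad -0.31 Ftan(cw) -0.29
stop face -0.04093675298921355 body [-0.03952287 -0.01081082  0.01794984] jaw [0.02033336 0.03301267 0.04564887]
138 [0.48202627 0.14836896 0.15749172]
```

View pics/c7.png

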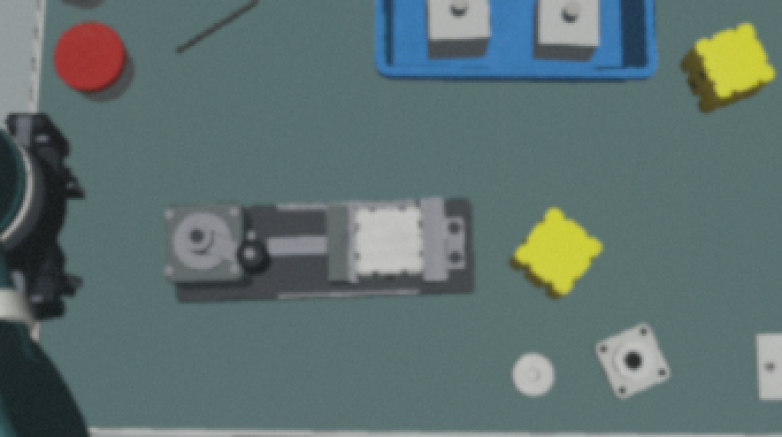

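The final view shows the body clamped between the jaw and stop, the grip left where I released it, the bystanders in place and the arm clear. I'm handing in.

```bash
python3 -c "
from h import *
print(bot.finish_job())"
```

```text
the job is handed in; nothing more can be done
None
```

I stood the body flat on the vise bed, square to the jaws, then wound the crank about 10.3 rad clockwise in one hold, released it and handed in at about 22 s. No verdict was reported.

- **Clamping force:** with the hand still, the grip pushed back 5.5 N harder than when free (9.6 N against 4.1 N). Running, the difference was only about 4 N (12.3 N against 8.4 N). The crank went 0.75–1.0 rad past first load, which gives an estimated 70–95 N; this was not measured directly.
- **Final picture:** the body was on the stop and had not shifted since first contact. The grip stayed where I let go, the bystanders looked unmoved, and the arm touched nothing.
- **Disagreements:** contact angle came out at -0.93 rad from the pictures and -1.18 rad from the forces. Both are within the clamp tolerance. The first three move calls were refused for incomplete rows, and nothing moved.

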